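# Size a stacking-toy ring on the stepped cone

### The job

Size the wooden ring that lies in the square tray: put it over the sizing cone and lower it, keeping hold of it, until it stops flat on a step, and leave it there. Then slide the metal marker on the size board to the mark with as many bars as that step has lines just below it. Leave the other two rings and the toys where they are.

Things in the scene. Friction and masses are not known exactly. Their poses are not given: they have to be found in the camera images.
- ring_p_mid (a point): pale wooden toy ring, lying flat: outer diameter 64 mm, height 30 mm, bore (through hole) of 30, 40 or 50 mm; the three rings have three different bores, and which ring has which is not given: it shows in the hole and in the step where the ring stops. This point is on its axis, half-way up; z is its axis. About 60 g
- ring_q_mid (a point): pale wooden toy ring, lying flat: outer diameter 64 mm, height 30 mm, bore (through hole) of 30, 40 or 50 mm; the three rings have three different bores, and which ring has which is not given: it shows in the hole and in the step where the ring stops. This point is on its axis, half-way up; z is its axis. About 60 g
- ring_r_mid (a point): pale wooden toy ring, lying flat: outer diameter 64 mm, height 30 mm, bore (through hole) of 30, 40 or 50 mm; the three rings have three different bores, and which ring has which is not given: it shows in the hole and in the step where the ring stops. This point is on its axis, half-way up; z is its axis. About 60 g
- return_tray: square plywood tray, 180 x 180 mm, 14 mm high, floor and walls 5 mm thick, holding one ring: the one to be sized. Fixed. Origin at the centre of its underside, on the counter, z up
- stock_tray: oblong plywood tray, 100 x 220 mm, 14 mm high, floor 5 mm, in two bays, holding the two rings to leave alone. Fixed. Origin at the centre of its underside
- cone: aluminium sizing cone, 128 mm high with its foot, upright and fixed, on a round dark wooden foot 100 mm across and 20 mm high. Narrowing upwards in four tapered tiers: 57 to 54 mm across from 20 to 70 mm height, 47 to 44 mm from 70 to 86, 37 to 34 mm from 86 to 102, 27 to 12 mm from 102 to the tip at 128 mm. Origin at the centre of the foot's underside, on the counter, z up along the cone's axis
- step_1 (a point): centre of the top step (shoulder) of the cone, 102 mm above the counter, 34 mm across, with 1 dark line drawn round the cone just below it; a ring of bore 30 mm comes to rest with its underside on this step, its mid point 15 mm above this point. z up
- step_2 (a point): centre of the middle step (shoulder) of the cone, 86 mm above the counter, 44 mm across, with 2 dark lines drawn round the cone just below it; a ring of bore 40 mm comes to rest with its underside on this step, its mid point 15 mm above this point. z up
- step_3 (a point): centre of the bottom step (shoulder) of the cone, 70 mm above the counter, 54 mm across, with 3 dark lines drawn round the cone just below it; a ring of bore 50 mm comes to rest with its underside on this step, its mid point 15 mm above this point. z up
- board: wooden size board, 80 (x) by 250 (y) by 14 mm, fixed flat on the counter, with three size marks of one, two and three bars in a row along its y. Origin at the centre of its underside
- mark_1 (a point): size mark 1, on the board's top (14 mm up) under the marker's path, beside a group of 1 short dark bar; the marker is on it when marker_mid is above this point, at joint value 0.05 m. Belongs to the step with 1 line. The +y axis is the direction in which the marker's joint value grows
- mark_2 (a point): size mark 2, on the board's top (14 mm up) under the marker's path, beside a group of 2 short dark bars; the marker is on it when marker_mid is above this point, at joint value 0.095 m. Belongs to the step with 2 lines. The +y axis is the direction in which the marker's joint value grows
- mark_3 (a point): size mark 3, on the board's top (14 mm up) under the marker's path, beside a group of 3 short dark bars; the marker is on it when marker_mid is above this point, at joint value 0.14 m. Belongs to the step with 3 lines. The +y axis is the direction in which the marker's joint value grows
- marker (a joint): how far the marker has slid from its parked end, 0 to 0.170 m, growing along the board's +y; starts near 0; it takes about 1.5 N to slide and stays where it is left
- marker_mid (a point): centre of the marker, a steel block 26 x 26 mm and 44 mm tall that stands on the board (its foot 15.5 mm, its top 59.5 mm above the counter) and slides only along the board's y; this point is 36.5 mm above the counter; axes as the board's
- bunny: toy rabbit, 90 mm across and 180 mm tall, loose. Origin under its centre
- bucket: open toy bucket, 90 mm across and 95 mm tall, loose. Origin under its centre
- tin: closed round tin, 72 mm across and 75 mm tall, loose. Origin under its centre

How it is judged (in metres and radians):
On the way, in this order (a step that is already met when the one before it is completed fails the run):
1. the ring is stopped flat on its step of the cone while still held by the fingers (((horizontal distance between ring_p_mid and step_1 below 0.006 m and z of ring_p_mid in the frame of step_1 between 0.011 and 0.02 m and angle between ring_p_mid's own z axis and vertical below 0.15 rad and contact force between ring_p and the fingers above 0.5 N) or (horizontal distance between ring_q_mid and step_2 below 0.006 m and z of ring_q_mid in the frame of step_2 between 0.011 and 0.02 m and angle between ring_q_mid's own z axis and vertical below 0.15 rad and contact force between ring_q and the fingers above 0.5 N) or (horizontal distance between ring_r_mid and step_3 below 0.006 m and z of ring_r_mid in the frame of step_3 between 0.011 and 0.02 m and angle between ring_r_mid's own z axis and vertical below 0.15 rad and contact force between ring_r and the fingers above 0.5 N))), for 0.1 s.
2. with the ring on its step, the marker stands at the mark of that step (((horizontal distance between ring_p_mid and step_1 below 0.006 m and z of ring_p_mid in the frame of step_1 between 0.011 and 0.02 m and angle between ring_p_mid's own z axis and vertical below 0.15 rad and value of joint marker between 0.038 and 0.062 m) or (horizontal distance between ring_q_mid and step_2 below 0.006 m and z of ring_q_mid in the frame of step_2 between 0.011 and 0.02 m and angle between ring_q_mid's own z axis and vertical below 0.15 rad and value of joint marker between 0.083 and 0.107 m) or (horizontal distance between ring_r_mid and step_3 below 0.006 m and z of ring_r_mid in the frame of step_3 between 0.011 and 0.02 m and angle between ring_r_mid's own z axis and vertical below 0.15 rad and value of joint marker between 0.128 and 0.152 m))), for 0.2 s.
At the end, for the whole second after the job is handed in: The square tray's ring is at rest flat on the step its bore fits (height -4/+5 mm, axis within 6 mm of the cone's, tilt under 0.15 rad), the marker rests within 12 mm of that step's mark, and the other rings are within 40 mm of their starts and not in the square tray (((horizontal distance between ring_p_mid and step_1 below 0.006 m and z of ring_p_mid in the frame of step_1 between 0.011 and 0.02 m and angle between ring_p_mid's own z axis and vertical below 0.15 rad and value of joint marker between 0.038 and 0.062 m and linear speed of ring_p below 0.02 m/s and velocity of joint marker between -0.01 and 0.01 m/s and distance of each of ring_q_mid, ring_r_mid from where it was at the start of the episode below 0.04 m and horizontal distance between each of ring_q_mid, ring_r_mid and return_tray above 0.1 m) or (horizontal distance between ring_q_mid and step_2 below 0.006 m and z of ring_q_mid in the frame of step_2 between 0.011 and 0.02 m and angle between ring_q_mid's own z axis and vertical below 0.15 rad and value of joint marker between 0.083 and 0.107 m and linear speed of ring_q below 0.02 m/s and velocity of joint marker between -0.01 and 0.01 m/s and distance of each of ring_p_mid, ring_r_mid from where it was at the start of the episode below 0.04 m and horizontal distance between each of ring_p_mid, ring_r_mid and return_tray above 0.1 m) or (horizontal distance between ring_r_mid and step_3 below 0.006 m and z of ring_r_mid in the frame of step_3 between 0.011 and 0.02 m and angle between ring_r_mid's own z axis and vertical below 0.15 rad and value of joint marker between 0.128 and 0.152 m and linear speed of ring_r below 0.02 m/s and velocity of joint marker between -0.01 and 0.01 m/s and distance of each of ring_p_mid, ring_q_mid from where it was at the start of the episode below 0.04 m and horizontal distance between each of ring_p_mid, ring_q_mid and return_tray above 0.1 m))); the robot touches nothing.
It fails at once if a toy or tin is moved more than 40 mm or tipped over (distance of any of bunny, bucket, tin from where it was at the start of the episode above 0.04 m or angle between any of bunny, bucket, tin's own z axis and vertical above 0.5 rad).
It fails at once if more than one ring is moved by over 40 mm (distance of each of ring_p_mid, ring_q_mid from where it was at the start of the episode above 0.04 m or distance of each of ring_q_mid, ring_r_mid from where it was at the start of the episode above 0.04 m or distance of each of ring_p_mid, ring_r_mid from where it was at the start of the episode above 0.04 m).
It also fails if it takes over 58 s, if anything falls off the work surface, if the arm or the gripper's body presses on something with over 40 N, if the wrist force passes 120 N, or if a joint passes its speed limit or range.

### The arm

A 7-joint arm with a two-finger parallel gripper is mounted at the origin on the work surface. World frame = base frame: x ahead of the robot, y to its left, z up, the work surface at z = 0. Lengths are in mm, angles in rad, forces in N, time in s.
With the tool pointing down it reaches from about 425 to 950 mm from the base axis. Payload 16.7 kg.
Tool frame: the origin (TCP) lies at the very end of the fingers, on their centre line; the grasp point (between the pads) lies behind it (env.grip_depth is the z of the grasp point in the tool frame, in mm); z points along the fingers, y is the direction in which the jaws open and shut (so a half turn about z gives the same grasp; the last joint's range is limited). The gripper opens to 94 mm and grips with 3 to 60 N. Pads are 16 mm wide; open, the fingers measure 119 mm over their backs; the gripper's body (75 mm by 177 mm) begins 78 mm behind the grasp point.
Start: joints at [-1.268, 0.426, 0.074, 1.606, -0.034, 1.111, -0.067], TCP at [295.299, 606.935, 168.667] pointing down, gripper open.
Joint ranges: [-2.85, 2.85], [-0.5, 2.14], [-1.23, 1.37], [0.21, 2.46], [-1.02, 4.16], [0.16, 2.05], [-2.73, 2.73]. Speed limits (rad/s): [1.89, 1.89, 2.39, 2.39, 3.01, 3.01, 3.01].

### API

Orientations are given as a unit quaternion [w, x, y, z].
In Python, from bench import readout, eyes, env gives the robot as it stands.
- The arm moves only by the shell command python3 -m creep 'ROWS' [FORCE]. ROWS is JSON, a list of rows, each a list of 3 entries, a list of its own where there are three numbers: the shift along the tool's x, y, z in units of 30 mm (1.0 is 30 mm), then the turn, a rotation vector about the tool's x, y, z in units of 6 degrees (1.0 is 6 degrees), then the finger opening in mm, from 0 to 94. A call has 1 to 20 rows; each row is the pose to reach, as a shift and turn from the pose commanded when the call began, along the tool's axes at that moment; what a row does not reach only later rows make up. A row lasts 1/12 s, in which the tool goes at most 41.7 mm and 7.16 degrees, less where a joint would pass 70% of its speed; a pose out of reach is approached as far as the arm can. A call with a gripper value outside its range is refused whole. The fingers move at their own pace and stop on an object; FORCE is the grip in N (left out, the last holds). Time passes only in rows, so rows that repeat a pose let the fingers close. It gives the time, the measured TCP pose, the force and the opening at its end, in the units of the state.
- readout.get_obs(): the state, without advancing time (a new reading comes with each control period).
- eyes.read_camera(name): name is "scene" or "top"; returns a dict with "img" (384x512x3 uint8, red, green, blue), "z_map" (384x512 float32, mm along the optical axis (not along the pixel's ray), 0 where there is no reading), "fx", "fy", "cx", "cy" (pixels), "k1" (the pictures are not rectified: a ray, as slopes to the right and down, at radius r is drawn at 1 + k1 r^2 times it, then the intrinsics apply), "rvec" (rotation vector, rad) and "tvec" (3), from world to camera coordinates, as OpenCV has them. Camera axes: x right, y down, z forward; pixel columns grow to the right and rows downward; lengths in mm; the calibration is good to about 2 mm. A picture is of the moment at which its call begins.
- env.sign_off(): hands the job in, once; it reports no verdict.
The state is a dict: "time": time; "q": joint angles; "joint_vel": joint speeds; "joint_efforts": joint torques, N m; "tool_pos": TCP position; "orientation": TCP orientation; "force": force on the tool from outside, world axes, zero at the start; "ft_torque": the same for the moment, N m; "finger_gap": finger opening in mm.
Only numpy, scipy, OpenCV 4.12 (cv2) and the standard library are available. Lean on these libraries where they do the work, as an engineer would, in place of code of your own. Each camera call takes 0.05 s, during which the arm holds its last target.

## Working session

There is one attempt and no reset: what is moved stays moved. The work goes in short steps, Python scripts to look and compute and a shell command to move; the robot and the scene stay as the last step left them, time stands still between calls to the robot, and variables do not carry over. Pictures are saved under pics/ and viewed, and the job is handed in when it is done.

```bash
ls; mkdir -p pics; python3 - <<'E'
from bench import readout, eyes, env
import cv2
print(env.grip_depth, readout.get_obs())
for n in ("scene","top"):
    c=eyes.read_camera(n); cv2.imwrite(f"pics/{n}0.png",c["img"][:,:,::-1])
    print(n,{k:c[k] for k in c if k not in("img","z_map")})
    import numpy as np; np.savez(f"/tmp/{n}0.npz",**c)
E
```

```text
pics
-18.8 {'time': 0.0, 'q': array([-1.26747657,  0.42672089,  0.0738104 ,  1.60660139, -0.0340948 ,
        1.11077893, -0.06707846]), 'joint_vel': array([-1.13716799e-03, -2.99545238e-04, -4.36217574e-04, -9.83548491e-05,
        3.39981215e-06, -2.60249143e-03, -1.47205904e-03]), 'joint_efforts': array([-3.47682271e-04, -9.35805845e+01,  3.66632201e+00, -4.54220331e+01,
       -4.89257451e-02,  1.99667114e-02,  1.07444437e-04]), 'tool_pos': array([295.11429191, 606.53921082, 167.98432026]), 'orientation': array([-1.01217162e-04,  2.24466195e-01,  9.74481676e-01, -6.17021891e-04]), 'force': array([-0.1558616 ,  0.69645462, -1.20972469]), 'ft_torque': array([ 0.01090059, -0.03340219, -0.01637958]), 'finger_gap': 93.8115089778426}
scene {'fx': 389.805997687161, 'fy': 389.805997687161, 'cx': 255.32093483727505, 'cy': 196.6157860441484, 'k1': -0.011413134164592588, 'rvec': array([ 1.23116271,  2.48506972, -0.78510553]), 'tvec': array([ 396.65750361, -322.70343865, 1226.60062506])}
top {'fx': 424.50299912259635, 'fy': 424.50299912259635, 'cx': 260.6560036199183, 'cy': 189.5347316731123, 'k1': -0.11640883129378994, 'rvec': array([ 2.13551713, -2.09964331,  0.1944445 ]), 'tvec': array([ -26.17881346,  614.38925047, 1029.5789135 ])}
```

View pics/scene0.png

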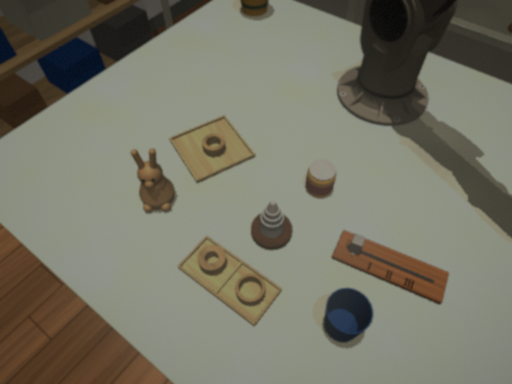

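View pics/top0.png

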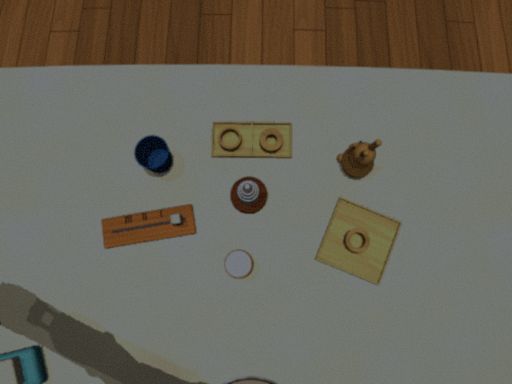

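The scene view shows the square tray's ring at (214,144), the cone at (272,225), the board at (390,265) and the stock rings at (212,260) and (250,289). In the top view, the same things are at (356,239), (249,192), (148,227), (231,139) and (271,140). The board's marks run from one bar near the marker at (177,219) to three bars at (128,218). Next I'll measure.

```bash
cat > h.py <<'E'
import numpy as np, cv2
def load(n): return dict(np.load(f"/tmp/{n}.npz"))
def grab(n,save):
    from bench import eyes
    c=eyes.read_camera(n); cv2.imwrite(f"pics/{save}.png",c["img"][:,:,::-1]); np.savez(f"/tmp/{save}.npz",**c); return c
def KD(c):
    K=np.array([[c["fx"],0,c["cx"]],[0,c["fy"],c["cy"]],[0,0,1.]],float); return K,np.array([float(c["k1"]),0,0,0,0])
def slopes(c,uv):
    K,D=KD(c); return cv2.undistortPoints(np.array(uv,float).reshape(-1,1,2),K,D).reshape(-1,2)
def ray(c,uv):
    R=cv2.Rodrigues(np.array(c["rvec"],float))[0]; s=slopes(c,uv)
    d=np.c_[s,np.ones(len(s))]@R; o=-R.T@np.array(c["tvec"],float); return o,d
def plane(c,uv,z):
    o,d=ray(c,uv); return o+d*((z-o[2])/d[:,2])[:,None]
def proj(c,P):
    K,D=KD(c); return cv2.projectPoints(np.array(P,float).reshape(-1,1,3),np.array(c["rvec"],float),np.array(c["tvec"],float),K,D)[0].reshape(-1,2)
def cloud(c):
    z=c["z_map"]; v,u=np.mgrid[0:z.shape[0],0:z.shape[1]]
    s=slopes(c,np.c_[u.ravel(),v.ravel()]); zz=z.ravel()[:,None]
    R=cv2.Rodrigues(np.array(c["rvec"],float))[0]
    P=(np.c_[s*zz,zz]-np.array(c["tvec"],float))@R; P[zz[:,0]==0]=np.nan
    return P.reshape(z.shape+(3,))
E
python3 - <<'E'
from h import *
for n,cr in (("top0",[("ret",310,190,100,100),("stock",200,110,100,60),("cone",220,165,60,60),("board",95,195,110,60)]),("scene0",[("ret",160,110,100,80),("stock",170,230,120,100),("cone",240,190,60,70),("board",325,225,130,80)])):
    c=load(n); im=c["img"][:,:,::-1]
    t=[cv2.resize(im[y:y+h,x:x+w],(390,290),interpolation=cv2.INTER_CUBIC) for _,x,y,w,h in cr]
    o=np.vstack([np.hstack(t[:2]),np.hstack(t[2:])]); cv2.imwrite(f"pics/z_{n}.png",np.clip(o*1.6,0,255).astype(np.uint8))
    P=cloud(c)
    print(n,"counter z:",np.nanmedian(P[300:330,200:260,2]))
for n in("top0","scene0"):
    c=load(n);P=cloud(c);Z=P[:,:,2]
    rois={"ret":(310,190,100,100),"stockL":(212,120,40,40),"stockR":(252,120,40,40),"cone":(225,165,50,55),"marker":(165,205,25,25)} if n=="top0" else {"ret":(160,110,100,80),"stockL":(195,240,32,35),"stockR":(230,268,40,40),"cone":(245,190,55,65),"marker":(345,228,25,30)}
    for k,(x,y,w,h) in rois.items():
        p=P[y:y+h,x:x+w].reshape(-1,3); p=p[np.isfinite(p[:,0])]
        print(n,k,"zmax",p[:,2].max().round(1))
        lo,hi={"cone":(0,0)}.get(k,(30,40)) if k!="marker" else (54,65)
        if k!="cone":
            s=p[(p[:,2]>lo)&(p[:,2]<hi)]; print(len(s),s.mean(0).round(1),(s.min(0)).round(1),s.max(0).round(1))
        else:
            s=p[p[:,2]>95]; print(len(s),s.mean(0).round(1)); s=p[(p[:,2]>16)&(p[:,2]<24)]; print("foot",s.min(0).round(1),s.max(0).round(1))
E
```

```text
top0 counter z: 0.9597758328007564
scene0 counter z: 1.0483101041572267
top0 ret zmax 42.3
285 [ 491.8 -265.8   35. ] [ 460.1 -298.2   30.1] [ 522.2 -235.8   39.7]
top0 stockL zmax 41.2
179 [761.4  71.9  34.9] [730.8  42.2  30.1] [793.7 101.8  39.5]
top0 stockR zmax 40.2
335 [758.  -40.6  35. ] [727.1 -70.6  30.4] [790.1  -8.6  40. ]
top0 cone zmax 131.5
165 [606.9  17.  109.6]
foot [561. -30.  16.] [659.5  66.   23.9]
top0 marker zmax 63.4
103 [536.1 200.5  59.6] [521.7 187.5  55.7] [550.5 214.5  63.4]
scene0 ret zmax 115.8
237 [ 504.  -265.4   34.9] [ 461.2 -298.4   30.1] [ 679.8 -233.9   39.2]
scene0 stockL zmax 39.9
478 [761.1 -39.7  35.1] [728.7 -72.5  30.3] [792.1  -9.3  39.9]
scene0 stockR zmax 39.6
282 [764.4  71.5  34.7] [731.8  39.   30.2] [795.2 102.9  39.6]
scene0 cone zmax 130.8
199 [616.   19.6 110.1]
foot [561.8 -33.1  16.1] [661.2  66.2  23.9]
scene0 marker zmax 63.8
127 [540.  201.6  59.7] [525.3 187.7  54.5] [553.3 215.2  63.8]
```

```bash
ls pics
```

```text
scene0.png
top0.png
z_scene0.png
z_top0.png
```

View pics/z_top0.png

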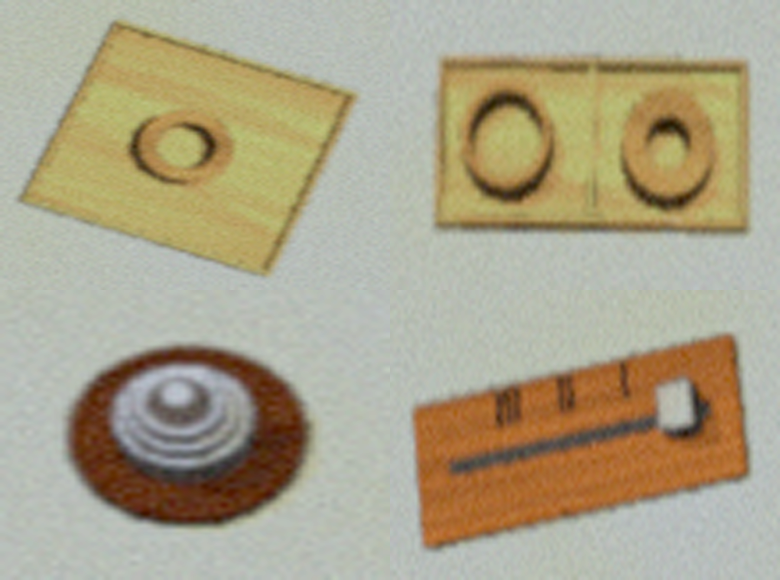

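View pics/z_scene0.png

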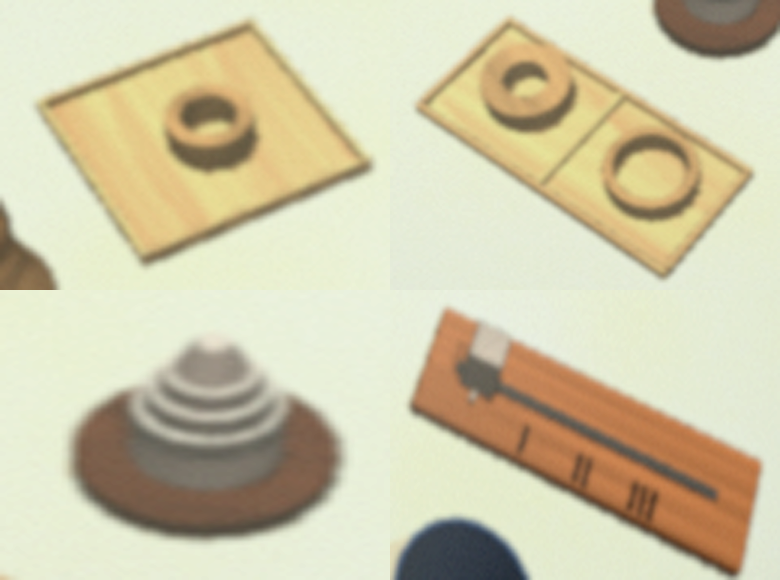

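The tray's ring has a bore between those of the two stock rings, so it should be 40 mm, which means step 2 and mark 2. I'll confirm this with numbers and refine the centres.

```bash
cat > m.py <<'E'
from h import *
from scipy.optimize import least_squares
def circ(p,r=None):
    if r is None:
        s=least_squares(lambda v:np.hypot(p[:,0]-v[0],p[:,1]-v[1])-v[2],[*p.mean(0),30],loss="soft_l1",f_scale=1.5)
    else:
        s=least_squares(lambda v:np.hypot(p[:,0]-v[0],p[:,1]-v[1])-r,p.mean(0),loss="soft_l1",f_scale=1.5)
    return s.x.round(1), np.abs(s.fun).mean().round(2)
def far(c,p,cen,lim=0):
    o=ray(c,[[0,0]])[0][:2]; d=(cen-o)/np.linalg.norm(cen-o); return p[(p-cen)@d>lim]
E
python3 - <<'E'
from m import *
for n,fx,boxes in (("top0",(225,170,50,50),{"ret":(491,-266),"L":(762,72),"R":(759,-40)}),("scene0",(245,195,55,60),{"ret":(491,-266),"L":(762,72),"R":(759,-40)})):
    c=load(n); im=c["img"]; P=cloud(c)
    # foot: differs from counter by darkness
    g=cv2.cvtColor(im,cv2.COLOR_RGB2HSV); x,y,w,h=fx
    roi=g[y:y+h,x:x+w]; m=((roi[:,:,1]>100)&(roi[:,:,2]<190)).astype(np.uint8)
    cs=max(cv2.findContours(m,cv2.RETR_EXTERNAL,cv2.CHAIN_APPROX_NONE)[0],key=cv2.contourArea)
    uv=cs.reshape(-1,2)+[x,y]
    uv=cv2.convexHull(uv.astype(np.int32)).reshape(-1,2)
    p=plane(c,uv,20)[:,:2]; cen=np.array([609,17.])
    print(n,"foot",cs.shape,circ(far(c,p,cen,0),50.),circ(p))
    # height tiers
    for lo,hi in ((87,101),(103,126),(71,85)):
        q=P[y:y+h,x:x+w].reshape(-1,3); q=q[(q[:,2]>lo)&(q[:,2]<hi)]
    for z in (102,86,70):
        q=P[y:y+h,x:x+w].reshape(-1,3); q=q[np.abs(q[:,2]-z)<4]; print("  tier",z,len(q),circ(q[:,:2]) )
    for k,cc in boxes.items():
        cc=np.array(cc,float)
        d=np.linalg.norm(P[:,:,:2]-cc,axis=2); top=((P[:,:,2]>31)&(P[:,:,2]<40)&(d<40)).astype(np.uint8)
        area=0
        ctr,hi=cv2.findContours(top,cv2.RETR_CCOMP,cv2.CHAIN_APPROX_NONE)
        ctr=sorted(ctr,key=cv2.contourArea)[::-1][:2]
        print("  ring",k,[circ(plane(c,q.reshape(-1,2),35)[:,:2]) for q in ctr], "toppx",top.sum())
E
```

```text
top0 foot (100, 1, 2) (array([605.4,  16.1]), np.float64(0.73)) (array([608.1,  16.7,  47.7]), np.float64(0.36))
  tier 102 75 (array([609.6,  17.6,  15.1]), np.float64(1.36))
  tier 86 82 (array([609.9,  17.6,  20.7]), np.float64(1.17))
  tier 70 85 (array([610. ,  17.4,  25.4]), np.float64(1.09))
  ring ret [(array([ 491.4, -266.2,   29.9]), np.float64(0.95)), (array([ 490.3, -266.3,   20.6]), np.float64(0.84))] toppx 270
  ring L [(array([761.6,  71.8,  30.7]), np.float64(0.71)), (array([761.6,  71.7,  25.6]), np.float64(0.76))] toppx 175
  ring R [(array([758. , -40.5,  30.7]), np.float64(0.78)), (array([757.3, -40. ,  16.1]), np.float64(0.97))] toppx 328m.py:7: RuntimeWarning: Mean of empty slice.
  s=least_squares(lambda v:np.hypot(p[:,0]-v[0],p[:,1]-v[1])-r,p.mean(0),loss="soft_l1",f_scale=1.5)
  ret = um.true_divide(
Traceback (most recent call last):
  File "m.py", line 7, in circ
    s=least_squares(lambda v:np.hypot(p[:,0]-v[0],p[:,1]-v[1])-r,p.mean(0),loss="soft_l1",f_scale=1.5)
ValueError: Initial guess is outside of provided bounds
```

```bash
python3 - <<'E'
from m import *
c=load("scene0");P=cloud(c); q0=P[195:255,245:300].reshape(-1,3)
for z in (102,86,70):
    q=q0[np.abs(q0[:,2]-z)<4]; print("tier",z,len(q),circ(q[:,:2]))
d=np.linalg.norm(P[:,:,:2]-[491,-266],axis=2); top=((P[:,:,2]>31)&(P[:,:,2]<40)&(d<40)).astype(np.uint8)
ctr=sorted(cv2.findContours(top,cv2.RETR_CCOMP,cv2.CHAIN_APPROX_NONE)[0],key=cv2.contourArea)[::-1][:2]
print("ring",[circ(plane(c,k.reshape(-1,2),35)[:,:2]) for k in ctr])
c=load("top0");hs=cv2.cvtColor(c["img"],cv2.COLOR_RGB2HSV)
roi=hs[195:255,95:205]; m=((roi[:,:,0]<15)&(roi[:,:,1]>130)).astype(np.uint8)
k=max(cv2.findContours(m,cv2.RETR_EXTERNAL,cv2.CHAIN_APPROX_NONE)[0],key=cv2.contourArea)
uv=cv2.boxPoints(cv2.minAreaRect(k))+[95,195]; b=plane(c,uv,14)[:,:2]; print("board box",b.round(1),b.mean(0),np.linalg.norm(np.diff(b,axis=0),axis=1))
e=[b[(i+1)%4]-b[i] for i in range(4)]; L=max(e,key=np.linalg.norm); print("angle",np.degrees(np.arctan2(L[1],L[0])))
P=cloud(c);q=P[195:255,95:205].reshape(-1,3);q=q[(q[:,2]>56)&(q[:,2]<64)]; print("marker",cv2.minAreaRect(q[:,:2].astype(np.float32)))
# dark bars + slot
print("bars/slot dark px")
S=c["img"][195:255,95:205].sum(2); dm=((S<200)).astype(np.uint8)
n,l,st,ce=cv2.connectedComponentsWithStats(dm)
for i in range(1,n):
    if st[i,4]>4: print(st[i],plane(c,[ce[i]+[95,195]],14)[0].round(1))
for nm,(x,y,w,h) in {"tin":(220,245,40,40),"bucket":(130,130,50,55),"bunny":(330,130,60,50)}.items():
    q=P[y:y+h,x:x+w].reshape(-1,3);q=q[q[:,2]>30];print(nm,q.min(0).round(),q.max(0).round())
E
python3 - <<'E'
import sys;sys.path.insert(0,'.')
from h import *
from bench import readout
from scipy.spatial.transform import Rotation as R
o=readout.get_obs();w=o["orientation"];print(R.from_quat(w,scalar_first=True).as_matrix().round(3))
E
```

```text
tier 102 81 (array([610.7,  16.1,  15.2]), np.float64(1.64))
tier 86 97 (array([610.7,  16.2,  20.5]), np.float64(1.61))
tier 70 108 (array([610.4,  15.5,  25.7]), np.float64(1.44))
ring [(array([ 494.5, -266.6,   31.1]), np.float64(0.91)), (array([ 494.4, -266.3,   20.4]), np.float64(0.93))]
board box [[534.7 415.2]
 [581.1 169.6]
 [505.8 153.5]
 [459.3 395.9]] [520.22215819 283.54187972] [249.90945784  77.07119414 246.8411745 ]
angle -79.29912755180686
marker ((535.9835815429688, 200.6689453125), (25.714691162109375, 26.61859130859375), 11.438461303710938)
bars/slot dark px
[   8   10   93   36 1114] [531.1 283.4  14. ]
[71 32  5  2  5] [516.8 228.   14. ]
[60 34  4  2  5] [511.9 258.9  14. ]
[46 41  4  4  7] [490.  295.3  14. ]
[51 40  8  3 12] [492.8 275.7  14. ]
[36 42  6  7 16] [481.8 318.3  14. ]
[22 45  4  4  6] [476.7 360.4  14. ]
[30 45  3  3  5] [479.2 339.2  14. ]
[48 44  6  3 11] [482.1 287.4  14. ]
[16 47  5  2  7] [474.3 373.6  14. ]
[25 47 12  4 15] [471.3 340.7  14. ]
[13 50 11  3 12] [464.6 374.4  14. ]
tin [390.   2.  32.] [460.  72.  81.]
bucket [658. 221.  30.] [744. 308. 100.]
bunny [ 659. -314.   30.] [ 742. -231.  181.]
[[-0.899  0.437 -0.   ]
 [ 0.437  0.899 -0.001]
 [-0.    -0.001 -1.   ]]
```

The bore measures 41 mm across, against 51 and 32 for the stock rings, so it is 40 mm: step 2, mark 2. Both views put the ring at about (493,-266) and the cone at about (610,17). First move is over the ring with a yaw, going via a point away from the base.

```bash
python3 -m creep '[[[-5,-3,-0.5],[0,0,3],94],[[-10.6,-6.2,-1],[0,0,6],94],[[-10.6,-6.2,-1],[0,0,10.7],94],[[-10.6,-6.2,-1],[0,0,10.7],94],[[-10.6,-6.2,-1],[0,0,10.7],94],[[-10.6,-6.2,-1],[0,0,10.7],94],[[-10.6,-6.2,-1],[0,0,10.7],94],[[-10.6,-6.2,-1],[0,0,10.7],94],[[-10.6,-6.2,-1],[0,0,10.7],94],[[-10.6,-6.2,-1],[0,0,10.7],94],[[-10.6,-6.2,-1],[0,0,10.7],94],[[-10.6,-6.2,-1],[0,0,10.7],94]]'
```

```text
time: 1.1
tool_pos: [499.4, 300.9, 198.4]
orientation: [-0.0, 0.708, 0.707, -0.0]
force: [-0.5, 1.5, -0.1]
finger_gap: 93.6
```

```bash
python3 -m creep '[[[-18.9,-0.21,0],[0,0,0],94],[[-18.9,-0.21,0],[0,0,0],94],[[-18.9,-0.21,0],[0,0,0],94],[[-18.9,-0.21,0],[0,0,0],94],[[-18.9,-0.21,0],[0,0,0],94],[[-18.9,-0.21,0],[0,0,0],94],[[-18.9,-0.21,0],[0,0,0],94],[[-18.9,-0.21,0],[0,0,0],94],[[-18.9,-0.21,0],[0,0,0],94],[[-18.9,-0.21,0],[0,0,0],94],[[-18.9,-0.21,0],[0,0,0],94],[[-18.9,-0.21,0],[0,0,0],94],[[-18.9,-0.21,0],[0,0,0],94],[[-18.9,-0.21,0],[0,0,0],94],[[-18.9,-0.21,0],[0,0,0],94],[[-18.9,-0.21,0],[0,0,0],94],[[-18.9,-0.21,3],[0,0,0],94],[[-18.9,-0.21,3],[0,0,0],94],[[-18.9,-0.21,3],[0,0,0],94],[[-18.9,-0.21,3],[0,0,0],94]]'
python3 - <<'E'
from h import *
grab("scene","s1");grab("top","t1")
E
```

```text
time: 2.77
tool_pos: [491.1, -264.1, 107.0]
orientation: [-0.002, 0.707, 0.707, -0.001]
force: [-0.3, 0.4, 0.7]
finger_gap: 93.9
```

View pics/s1.png

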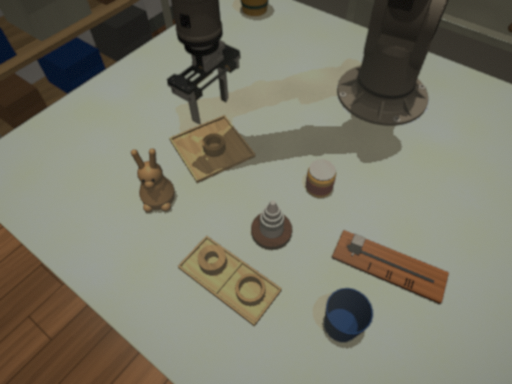

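The scene view shows the fingertips at about (196,118) and (224,100), above and straddling the ring at (213,144). I'll check the camera against the arm's kinematics with the expected fingertip pixels.

```bash
python3 - <<'E'
from h import *
from bench import readout
t=readout.get_obs()["tool_pos"];print(t)
for n in("s1","t1"):
    c=load(n);print(n,proj(c,[t,t+[47,0,0],t-[47,0,0],t+[60,0,0],t-[60,0,0]]).round(1).tolist())
    P=cloud(c);q=P.reshape(-1,3);q=q[(q[:,2]<125)&(q[:,2]>100)&(abs(q[:,1]+264)<40)&(abs(q[:,0]-491)<80)]
    for s in(q[q[:,0]>491],q[q[:,0]<491]): print(len(s),s.min(0).round(1) if len(s) else 0,s.max(0).round(1) if len(s) else 0)
a=load("s1")["img"][80:160,170:260,::-1];b=load("t1")["img"][190:290,300:412,::-1]
cv2.imwrite("pics/z1.png",np.hstack([cv2.resize(a,(390,347)),cv2.resize(b,(390,347))]))
E
```

```text
[ 493.06554194 -265.96247147  110.18560543]
s1 [[210.9, 121.4], [198.6, 131.9], [222.6, 111.3], [195.1, 134.9], [225.7, 108.6]]
0 0 0
0 0 0
t1 [[363.6, 236.8], [363.2, 217.4], [364.0, 256.5], [363.1, 212.1], [364.1, 262.0]]
0 0 0
0 0 0
```

View pics/z1.png

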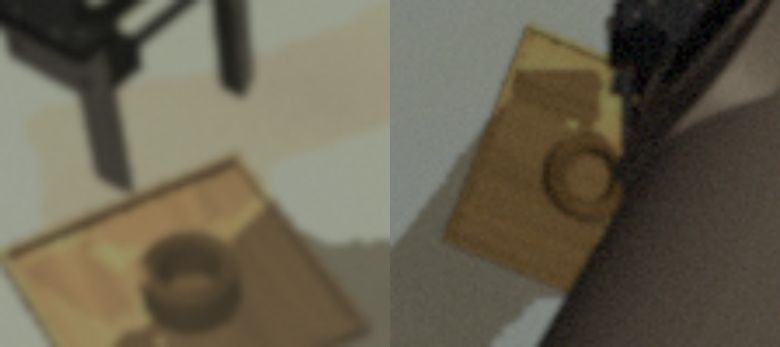

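The tips appear about 9 px higher in the image than predicted. I need to look into that before descending.

```bash
python3 - <<'E'
from h import *
from bench import readout
c=grab("scene","s2"); o=readout.get_obs(); print(o["time"],o["tool_pos"],o["joint_vel"].round(3))
P=cloud(c)
for y in range(96,140,3): print(y,[(x,*P[y,x].round(0).astype(int)) if c["z_map"][y,x]>0 else None for x in (192,195,198,222,225)])
cv2.imwrite("pics/z2.png",cv2.resize(c["img"][60:160,160:260,::-1],(600,600),interpolation=cv2.INTER_NEAREST))
E
```

```text
2.9167 [ 493.45149667 -266.31679461  110.67690288] [ 0.004 -0.011  0.006 -0.003 -0.005 -0.006  0.008]
96 [(192, np.int64(567), np.int64(-235), np.int64(261)), (195, np.int64(559), np.int64(-234), np.int64(256)), (198, np.int64(551), np.int64(-234), np.int64(251)), (222, np.int64(444), np.int64(-265), np.int64(161)), (225, np.int64(440), np.int64(-258), np.int64(162))]
99 [(192, np.int64(570), np.int64(-233), np.int64(256)), (195, np.int64(541), np.int64(-257), np.int64(223)), (198, np.int64(366), np.int64(-445), np.int64(2)), (222, np.int64(444), np.int64(-265), np.int64(151)), (225, np.int64(439), np.int64(-260), np.int64(150))]
102 [(192, np.int64(573), np.int64(-232), np.int64(249)), (195, np.int64(542), np.int64(-258), np.int64(214)), (198, np.int64(376), np.int64(-435), np.int64(3)), (222, np.int64(330), np.int64(-377), np.int64(1)), (225, np.int64(325), np.int64(-370), np.int64(1))]
105 [(192, np.int64(551), np.int64(-260), np.int64(210)), (195, np.int64(543), np.int64(-258), np.int64(206)), (198, np.int64(385), np.int64(-428), np.int64(0)), (222, np.int64(340), np.int64(-369),
[... 2256 characters left out ...]
int64(-353), np.int64(6)), (198, np.int64(474), np.int64(-346), np.int64(6)), (222, np.int64(430), np.int64(-292), np.int64(4)), (225, np.int64(425), np.int64(-285), np.int64(4))]
135 [(192, np.int64(493), np.int64(-352), np.int64(6)), (195, np.int64(488), np.int64(-345), np.int64(6)), (198, np.int64(482), np.int64(-339), np.int64(6)), (222, np.int64(440), np.int64(-284), np.int64(5)), (225, np.int64(436), np.int64(-276), np.int64(6))]
138 [(192, np.int64(501), np.int64(-345), np.int64(4)), (195, np.int64(495), np.int64(-339), np.int64(4)), (198, np.int64(492), np.int64(-330), np.int64(6)), (222, np.int64(471), np.int64(-255), np.int64(36)), (225, np.int64(444), np.int64(-269), np.int64(5))]
```

View pics/z2.png

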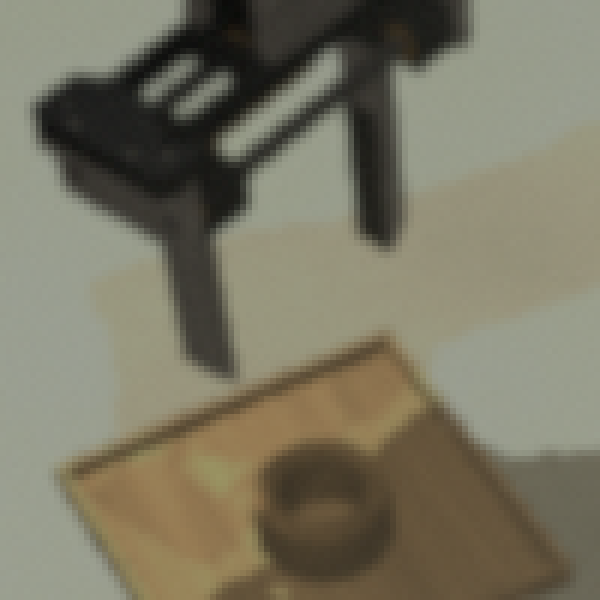

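The picture shows the left fingertip ending at row 122, with depth at about z = 150, while the reported TCP is z = 110. x and y agree. I'll descend to a height that is safe under either reading, then look again.

```bash
python3 -m creep '[[[0,0,0.9],[0,0,0],94],[[0,0,1.7],[0,0,0],94],[[0,0,1.7],[0,0,0],94],[[0,0,1.7],[0,0,0],94]]'
python3 - <<'E'
from h import *
from bench import readout
c=grab("scene","s3"); o=readout.get_obs(); print(o["time"],o["tool_pos"],o["force"])
t=o["tool_pos"];print(proj(c,[t+[47,0,0],t-[47,0,0],t+[60,0,0],t-[60,0,0]]).round(1).tolist())
P=cloud(c)
m=(abs(P[:,:,1]-t[1])<14)&(P[:,:,2]>43)&(P[:,:,2]<190)
for lo,hi in((525,560),(425,460)):
    s=P[m&(P[:,:,0]>lo)&(P[:,:,0]<hi)]; print(len(s),np.sort(s[:,2])[:8].round(0), s[:,0].mean())
cv2.imwrite("pics/z3.png",cv2.resize(c["img"][60:180,140:260,::-1],(600,600),interpolation=cv2.INTER_NEAREST))
E
```

```text
time: 3.25
tool_pos: [492.5, -266.5, 58.9]
orientation: [0.0, 0.708, 0.706, 0.0]
force: [-0.7, -0.9, 0.5]
finger_gap: 93.8
3.3 [ 493.01858702 -266.84403261   59.58170709] [0.43686392 1.19288832 0.5278354 ]
[[200.8, 145.3], [223.8, 124.9], [197.5, 148.2], [226.8, 122.3]]
148 [ 97. 100. 103. 103. 104. 106. 106. 106.] 547.4886661540486
200 [ 97.  97.  98.  98.  98. 101. 101. 101.] 441.33831910321135
```

View pics/z3.png

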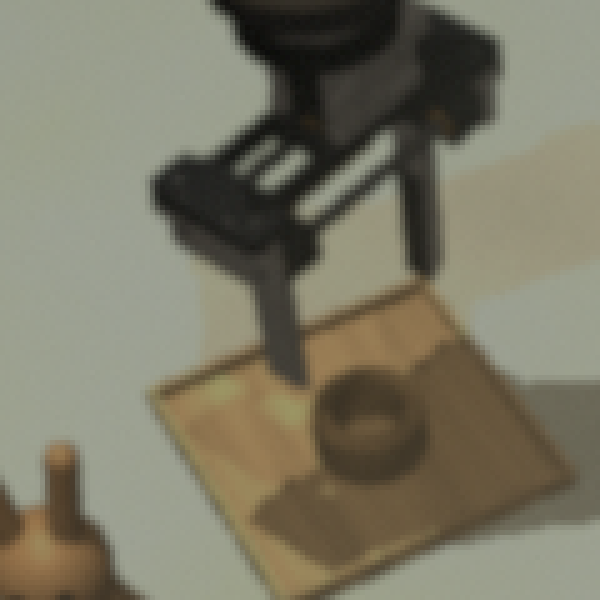

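The tips show at z of about 97 against a reported 59.6, an offset of about 38 mm. Going to a reported z of 10 is safe either way, so I'll do that slowly and watch the force.

```bash
python3 -m creep '[[[0,0,0.4],[0,0,0],94],[[0,0,0.8],[0,0,0],94],[[0,0,1.2],[0,0,0],94],[[0,0,1.4],[0,0,0],94],[[0,0,1.5],[0,0,0],94],[[0,0,1.6],[0,0,0],94],[[0,0,1.65],[0,0,0],94],[[0,0,1.65],[0,0,0],94]]'
python3 - <<'E'
from h import *
from bench import readout
c=grab("scene","s4"); o=readout.get_obs(); print(o["time"],o["tool_pos"],o["force"])
t=o["tool_pos"];print(proj(c,[t+[47,0,0],t-[47,0,0],t+[60,0,0],t-[60,0,0]]).round(1).tolist())
P=cloud(c)
m=(abs(P[:,:,1]-t[1])<14)&(P[:,:,2]>20)&(P[:,:,2]<190)
for lo,hi in((535,560),(425,450)):
    s=P[m&(P[:,:,0]>lo)&(P[:,:,0]<hi)]; print(len(s),np.sort(s[:,2])[:8].round(0), s[:,0].mean())
cv2.imwrite("pics/z4.png",cv2.resize(c["img"][80:180,150:250,::-1],(600,600),interpolation=cv2.INTER_NEAREST))
E
```

```text
time: 3.97
tool_pos: [492.0, -266.6, 8.0]
orientation: [-0.0, 0.708, 0.706, -0.0]
force: [-0.1, 0.1, -0.4]
finger_gap: 93.7
4.0167 [ 492.14395469 -266.5914989     8.30176386] [ 0.58448535  0.22803504 -0.83609569]
[[203.4, 157.8], [225.3, 137.8], [200.2, 160.7], [228.3, 135.1]]
168 [46. 51. 52. 52. 53. 54. 55. 55.] 548.8126678685364
211 [47. 47. 47. 48. 48. 49. 49. 49.] 440.27963214261877
```

View pics/z4.png

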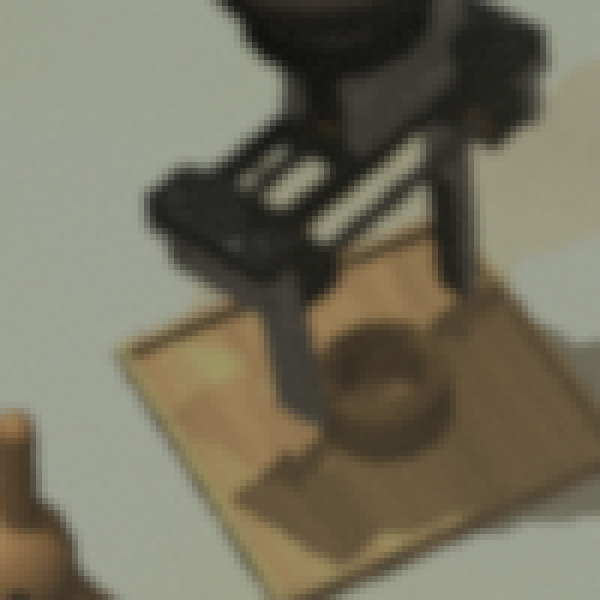

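The tips now look to be at z of about 46, above the ring's top, with the TCP reporting 8. Closing gently tells which is right without pressing on anything.

```bash
python3 -m creep '[[[0,0,0],[0,0,0],56],[[0,0,0],[0,0,0],56],[[0,0,0],[0,0,0],56],[[0,0,0],[0,0,0],56],[[0,0,0],[0,0,0],56],[[0,0,0],[0,0,0],56]]' 5
python3 - <<'E'
from h import *
c=grab("scene","s5")
cv2.imwrite("pics/z5.png",cv2.resize(c["img"][80:180,150:250,::-1],(600,600),interpolation=cv2.INTER_NEAREST))
E
```

```text
time: 4.52
tool_pos: [492.1, -266.4, 8.2]
orientation: [0.0, 0.708, 0.706, 0.0]
force: [-0.1, 0.0, -0.8]
finger_gap: 58.3
```

View pics/z5.png

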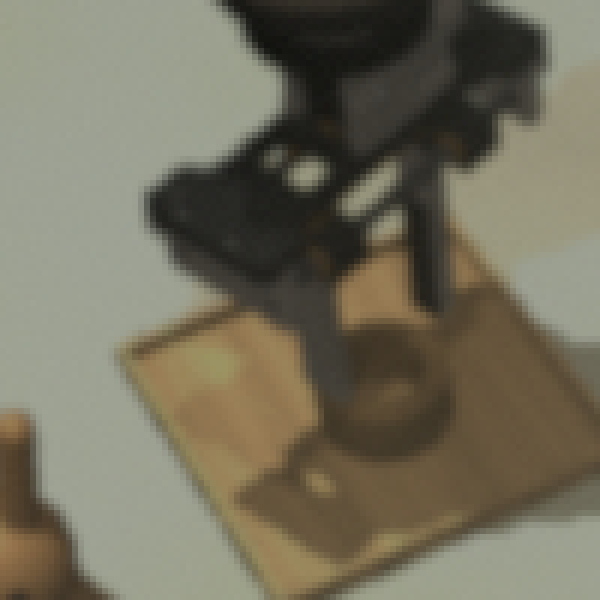

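The gap went to 58 mm, under the ring's 64 mm, with no contact. The camera is right: the fingers really end about 38 mm above the reported TCP. I'll reopen and go lower, watching the force.

```bash
python3 -m creep '[[[0,0,0],[0,0,0],94],[[0,0,0],[0,0,0],94],[[0,0,0],[0,0,0],94],[[0,0,0],[0,0,0],94],[[0,0,0],[0,0,0],94],[[0,0,0.2],[0,0,0],94],[[0,0,0.4],[0,0,0],94],[[0,0,0.6],[0,0,0],94],[[0,0,0.8],[0,0,0],94],[[0,0,0.9],[0,0,0],94],[[0,0,1.0],[0,0,0],94],[[0,0,1.05],[0,0,0],94],[[0,0,1.1],[0,0,0],94],[[0,0,1.1],[0,0,0],94]]'
python3 - <<'E'
from h import *
from bench import readout
c=grab("scene","s6"); o=readout.get_obs(); print(o["time"],o["tool_pos"],o["force"])
t=o["tool_pos"]
P=cloud(c)
m=(abs(P[:,:,1]-t[1])<14)&(P[:,:,2]>8)&(P[:,:,2]<190)
for lo,hi in((535,560),(425,450)):
    s=P[m&(P[:,:,0]>lo)&(P[:,:,0]<hi)]; print(len(s),np.sort(s[:,2])[:8].round(0), s[:,0].mean())
cv2.imwrite("pics/z6.png",cv2.resize(c["img"][80:180,150:250,::-1],(600,600),interpolation=cv2.INTER_NEAREST))
E
```

```text
time: 5.73
tool_pos: [492.0, -266.5, -25.0]
orientation: [-0.0, 0.708, 0.706, -0.0]
force: [-0.9, -0.5, -0.1]
finger_gap: 94.0
5.7833 [ 492.08933511 -266.48695757  -24.81511923] [0.82395963 0.65861245 0.2788417 ]
151 [ 8. 16. 20. 20. 21. 22. 23. 23.] 548.8513592079837
194 [ 9.  9. 14. 15. 15. 15. 17. 17.] 440.23676071022055
```

View pics/z6.png

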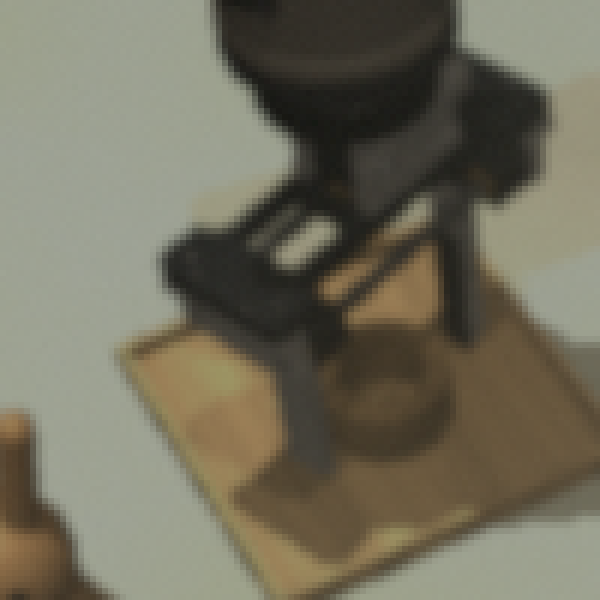

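The tips now straddle the ring, with the left tip at about (204,158) and z of about 14. I'll go 4 mm lower and grip.

```bash
python3 -m creep '[[[0,0,0.07],[0,0,0],94],[[0,0,0.13],[0,0,0],94],[[0,0,0.13],[0,0,0],55],[[0,0,0.13],[0,0,0],55],[[0,0,0.13],[0,0,0],55],[[0,0,0.13],[0,0,0],55],[[0,0,0.13],[0,0,0],55],[[0,0,0.13],[0,0,0],55],[[0,0,0.13],[0,0,0],55]]' 15
python3 - <<'E'
from bench import readout
print(readout.get_obs()["force"],readout.get_obs()["tool_pos"])
E
```

```text
time: 6.53
tool_pos: [492.2, -266.5, -28.6]
orientation: [0.0, 0.708, 0.706, 0.0]
force: [-0.4, -0.0, -0.2]
finger_gap: 62.2
[-0.36585597 -0.03892911 -0.22841278] [ 492.20963223 -266.48404972  -28.63633031]
```

```bash
python3 -m creep '[[[0,0,-0.5],[0,0,0],55],[[0,0,-1.2],[0,0,0],55],[[0,0,-2],[0,0,0],55],[[0,0,-3],[0,0,0],55],[[0,0,-4],[0,0,0],55],[[0,0,-5],[0,0,0],55],[[0,0,-5],[0,0,0],55],[[0,0,-5],[0,0,0],55]]'
python3 - <<'E'
from h import *
from bench import readout
c=grab("scene","s7"); o=readout.get_obs(); print(o["time"],o["tool_pos"],o["force"],o["finger_gap"])
cv2.imwrite("pics/z7.png",cv2.resize(c["img"][20:180,130:290,::-1],(600,600),interpolation=cv2.INTER_NEAREST))
E
```

```text
time: 7.2
tool_pos: [493.0, -266.5, 122.5]
orientation: [0.001, 0.708, 0.706, 0.001]
force: [0.4, 0.0, -1.5]
finger_gap: 62.5
7.25 [ 492.24677814 -266.09253806  121.26314375] [-0.50699408  0.58776689 -1.85650525] 62.35492819229029
```

View pics/z7.png

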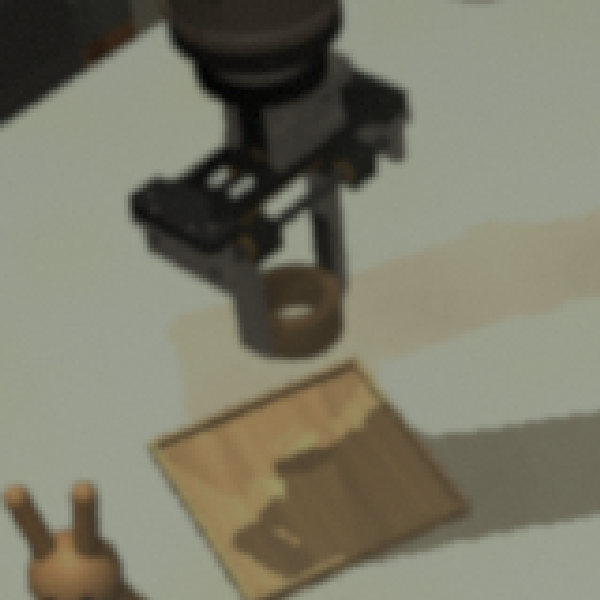

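The ring is held level at z7 (305,310). Next I'll carry it over the cone.

```bash
python3 -m creep '[[[1,0.4,0],[0,0,0],55],[[2.2,0.9,0],[0,0,0],55],[[3.5,1.4,0],[0,0,0],55],[[4.7,1.9,0],[0,0,0],55],[[5.8,2.4,0],[0,0,0],55],[[6.8,2.8,0],[0,0,0],55],[[7.7,3.2,0],[0,0,0],55],[[8.5,3.5,0],[0,0,0],55],[[9.1,3.8,0],[0,0,0],55],[[9.43,3.93,0],[0,0,0],55],[[9.43,3.93,0],[0,0,0],55],[[9.43,3.93,0],[0,0,0],55],[[9.43,3.93,0],[0,0,0],55]]'
python3 - <<'E'
from h import *
from bench import readout
c=grab("scene","s8");d=grab("top","t8"); o=readout.get_obs(); print(o["time"],o["tool_pos"],o["force"],o["finger_gap"])
cv2.imwrite("pics/z8.png",np.hstack([cv2.resize(c["img"][130:270,210:350,::-1],(400,400),interpolation=cv2.INTER_CUBIC),cv2.resize(d["img"][130:270,180:320,::-1],(400,400))]))
E
```

```text
time: 8.33
tool_pos: [609.9, 14.4, 120.8]
orientation: [-0.0, 0.709, 0.706, -0.001]
force: [-0.4, -0.1, -0.1]
finger_gap: 62.5
8.4333 [610.24155311  14.53794567 121.26016713] [-0.01259805  0.27422942 -1.74188792] 62.501760179230786
```

View pics/z8.png

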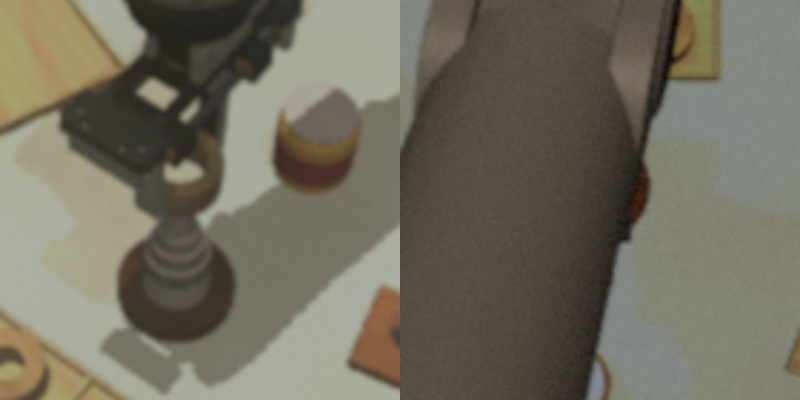

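```bash
cat > ringpos.py <<'E'
import sys
from m import *
from bench import readout
from scipy.spatial.transform import Rotation as R
n=sys.argv[1]; c=load(n); P=cloud(c); o=readout.get_obs(); t=o["tool_pos"]
print(o["time"],t.round(1),o["force"].round(1),round(o["finger_gap"],1)); print(R.from_quat(o["orientation"],scalar_first=True).as_matrix().round(4).tolist())
hs=cv2.cvtColor(c["img"],cv2.COLOR_RGB2HSV)
d=np.hypot(P[:,:,0]-t[0],P[:,:,1]-t[1])
m=(d<45)&(P[:,:,2]>t[2]+25)&(P[:,:,2]<t[2]+72)&(hs[:,:,1]>75)&(hs[:,:,0]>5)&(hs[:,:,0]<30)
m=m.astype(np.uint8); k,l,st,_=cv2.connectedComponentsWithStats(m); i=1+np.argmax(st[1:,4]); m=l==i
q=P[m]; print("ring px",m.sum(),"z",np.percentile(q[:,2],[1,5,50,95,99]).round(1))
ztop=t[2]+63.6
cam=ray(c,[[0,0]])[0]; f=cam[:2]-t[:2]; f/=np.linalg.norm(f)
side=q[(q[:,2]<ztop-4)&((q[:,:2]-t[:2])@f>5)]; print("side",len(side),circ(side[:,:2],32.))
top=q[np.abs(q[:,2]-ztop)<3]; 
if len(top)>8: print("top",len(top),top[:,2].mean().round(1),circ(top[:,:2],26.))
E
python3 ringpos.py s8
```

```text
8.4333 [610.2  14.5 121.3] [-0.   0.3 -1.7] 62.5
[[0.0046, 1.0, -0.0003], [1.0, -0.0046, -0.0002], [-0.0002, -0.0003, -1.0]]
ring px 304 z [159.  162.2 183.2 186.1 186.8]
side 92 (array([608.4,  12.6]), np.float64(0.58))
top 170 184.6 (array([610.1,  14.2]), np.float64(2.77))
```

The ring in hand is at about (609.5,13.5), with its top at z = 184.6 as expected. The same view puts the cone at (610.5,16), so I'll shift about 2.6 mm in y and lower it over the tip, stopping just above step 1.

```bash
python3 -m creep '[[[0.09,0.02,0],[0,0,0],55],[[0.09,0.02,0.3],[0,0,0],55],[[0.09,0.02,0.6],[0,0,0],55],[[0.09,0.02,0.9],[0,0,0],55],[[0.09,0.02,1.2],[0,0,0],55],[[0.09,0.02,1.4],[0,0,0],55],[[0.09,0.02,1.55],[0,0,0],55],[[0.09,0.02,1.62],[0,0,0],55],[[0.09,0.02,1.62],[0,0,0],55]]'
python3 - <<'E'
from h import *
c=grab("scene","s9");cv2.imwrite("pics/z9.png",cv2.resize(c["img"][150:260,220:330,::-1],(600,600),interpolation=cv2.INTER_CUBIC))
E
python3 ringpos.py s9
```

```text
time: 9.18
tool_pos: [611.2, 18.7, 72.2]
orientation: [-0.0, 0.708, 0.706, -0.0]
force: [0.1, 1.2, -0.5]
finger_gap: 62.2
9.2333 [611.3  18.7  72.6] [ 0.1 -0.5 -0.1] 62.5
[[0.0027, 1.0, -0.0002], [1.0, -0.0027, -0.0002], [-0.0002, -0.0002, -1.0]]
ring px 285 z [110.3 113.  134.8 137.7 138.5]
side 95 (array([609.4,  17.1]), np.float64(0.57))
top 163 136.1 (array([610.8,  18.1]), np.float64(2.86))
```

View pics/z9.png

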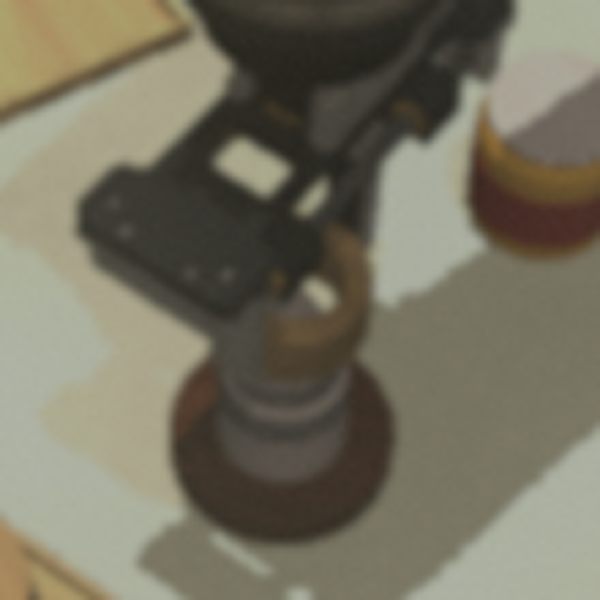

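```bash
python3 - <<'E'
from m import *
c=load("scene0");P=cloud(c); q=P[195:255,245:300].reshape(-1,3)
cam=ray(c,[[0,0]])[0]
for z0,z1,r0,r1 in((26,66,28.3,27.1),(72,84,23.4,22.1),(88,100,18.4,17.1)):
    s=q[(q[:,2]>z0)&(q[:,2]<z1)]; f=cam[:2]-[610,17];f/=np.linalg.norm(f); k=(s[:,:2]-[610,17])@f; s=s[k>5]; print(z0,len(s),circ(s[:,:2],(r0+r1)/2))
# same-method ring in tray, side & cone by tip in both views
for n,roi in(("scene0",(262,195,24,30)),("top0",(238,178,22,26))):
    c=load(n);P=cloud(c);x,y,w,h=roi;q=P[y:y+h,x:x+w].reshape(-1,3);s=q[q[:,2]>112];print(n,"tip",len(s),s.mean(0).round(1))
E
```

```text
26 212 (array([610.6,  15.9]), np.float64(0.59))
72 62 (array([610.9,  16.1]), np.float64(0.81))
88 52 (array([610.5,  16.1]), np.float64(0.98))
scene0 tip 74 [614.5  18.1 122. ]
top0 tip 57 [607.2  16.8 122.5]
```

Fitting the camera-facing side the same way for both gives the ring at (609.4,17.1) and the cone at (610.7,16.0). I'll apply +1.3/-1.1 mm and lower slowly past step 1.

```bash
python3 -m creep '[[[-0.04,0.04,0],[0,0,0],55],[[-0.04,0.04,0],[0,0,0],55],[[-0.04,0.04,0.05],[0,0,0],55],[[-0.04,0.04,0.1],[0,0,0],55],[[-0.04,0.04,0.15],[0,0,0],55],[[-0.04,0.04,0.2],[0,0,0],55],[[-0.04,0.04,0.25],[0,0,0],55],[[-0.04,0.04,0.3],[0,0,0],55],[[-0.04,0.04,0.3],[0,0,0],55]]'
python3 - <<'E'
from bench import readout
o=readout.get_obs();print(o["force"],o["ft_torque"],o["tool_pos"])
E
```

```text
time: 9.98
tool_pos: [612.3, 17.7, 63.3]
orientation: [-0.0, 0.708, 0.706, -0.0]
force: [-0.1, -0.2, -1.0]
finger_gap: 62.1
[-0.08868373 -0.15008895 -0.98683728] [-0.02472071  0.07959472  0.00569029] [612.32651983  17.65079758  63.29478662]
```

The underside is at 97 mm, past step 1 with no contact force. Continuing down to step 2.

```bash
python3 -m creep '[[[0,0,0.06],[0,0,0],55],[[0,0,0.12],[0,0,0],55],[[0,0,0.18],[0,0,0],55],[[0,0,0.24],[0,0,0],55],[[0,0,0.28],[0,0,0],55],[[0,0,0.31],[0,0,0],55],[[0,0,0.33],[0,0,0],55],[[0,0,0.33],[0,0,0],55]]'
python3 - <<'E'
from bench import readout
o=readout.get_obs();print(o["force"],o["ft_torque"],o["tool_pos"])
E
```

```text
time: 10.65
tool_pos: [612.5, 17.7, 53.7]
orientation: [-0.0, 0.708, 0.706, -0.0]
force: [-0.3, -0.0, -1.3]
finger_gap: 62.3
[-0.25500064 -0.02004678 -1.2982263 ] [-0.07843816  0.05090096 -0.07580391] [612.48223874  17.65832227  53.66670846]
```

```bash
python3 -m creep '[[[0,0,0.02],[0,0,0],55],[[0,0,0.04],[0,0,0],55],[[0,0,0.06],[0,0,0],55],[[0,0,0.08],[0,0,0],55],[[0,0,0.08],[0,0,0],55]]'
python3 - <<'E'
from h import *
c=grab("scene","s10");cv2.imwrite("pics/z10.png",cv2.resize(c["img"][150:260,220:330,::-1],(600,600),interpolation=cv2.INTER_CUBIC))
E
python3 ringpos.py s10
```

```text
time: 11.07
tool_pos: [612.6, 17.7, 52.2]
orientation: [-0.0, 0.708, 0.706, 0.0]
force: [-5.7, 0.4, 14.4]
finger_gap: 61.5
11.1167 [612.6  17.7  52.2] [-6.4  0.9 14.3] 62.3
[[0.0027, 1.0, 0.0002], [1.0, -0.0027, 0.0007], [0.0007, 0.0002, -1.0]]
ring px 272 z [ 90.5  94.3 115.2 117.9 118.8]
side 88 (array([610.8,  16.1]), np.float64(0.46))
top 160 116.3 (array([612.7,  17.7]), np.float64(2.95))
```

View pics/z10.png

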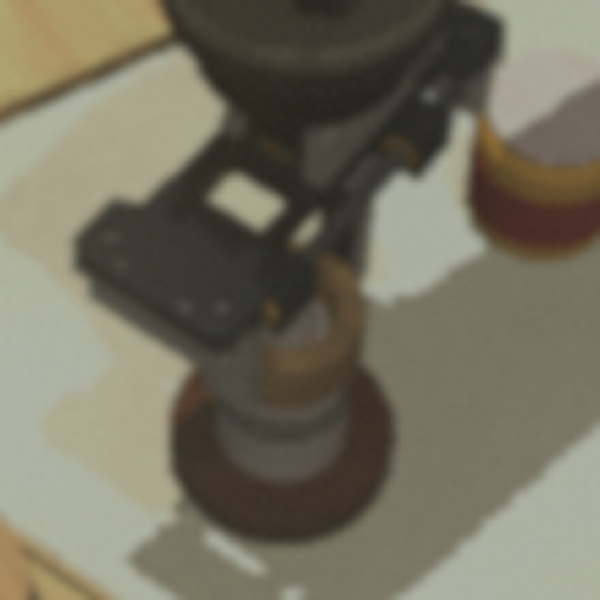

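The ring stopped flat: 14 N upwards, underside at 85.8 mm, top at 116.3 mm, side fit (610.8,16.1) against the cone's (610.7,16.0). I'll hold briefly, ease off, then release.

```bash
python3 -m creep '[[[0,0,0],[0,0,0],55],[[0,0,0],[0,0,0],55],[[0,0,0],[0,0,0],55],[[0,0,-0.02],[0,0,0],55],[[0,0,-0.02],[0,0,0],55],[[0,0,-0.02],[0,0,0],55],[[0,0,-0.03],[0,0,0],70],[[0,0,-0.03],[0,0,0],80],[[0,0,-0.03],[0,0,0],90],[[0,0,-0.03],[0,0,0],94],[[0,0,-0.03],[0,0,0],94],[[0,0,-0.03],[0,0,0],94],[[0,0,-0.03],[0,0,0],94],[[0,0,-0.03],[0,0,0],94]]' 
python3 - <<'E'
from bench import readout
o=readout.get_obs();print(o["force"],o["tool_pos"])
E
```

```text
time: 12.28
tool_pos: [612.5, 17.7, 52.2]
orientation: [-0.0, 0.708, 0.706, -0.0]
force: [0.1, -0.8, 0.3]
finger_gap: 94.4
[ 0.086533   -0.84451258  0.30031092] [612.51699307  17.66630639  52.22981301]
```

The ring is released. Raising straight up, looking, then going over the marker with the jaws across the board's x.

```bash
python3 -m creep '[[[0,0,-0.5],[0,0,0],94],[[0,0,-1.3],[0,0,0],94],[[0,0,-2.3],[0,0,0],94],[[0,0,-3.3],[0,0,0],94],[[0,0,-3.3],[0,0,0],94],[[1.5,-0.6,-3.3],[0,0,-0.6],94],[[3,-1.2,-3.3],[0,0,-1.2],94],[[4.3,-1.8,-3.3],[0,0,-1.78],94],[[5.4,-2.2,-3.3],[0,0,-1.78],94],[[6.1,-2.48,-3.3],[0,0,-1.78],94],[[6.1,-2.48,-3.3],[0,0,-1.78],94],[[6.1,-2.48,-3.3],[0,0,-1.78],94],[[6.1,-2.48,-3.3],[0,0,-1.78],94]]'
python3 - <<'E'
from m import *
c=grab("scene","s11");d=grab("top","t11")
cv2.imwrite("pics/z11.png",np.hstack([cv2.resize(c["img"][170:310,240:460,::-1],(550,350),interpolation=cv2.INTER_CUBIC)]))
P=cloud(c);h=cv2.cvtColor(c["img"],cv2.COLOR_RGB2HSV)
r=np.hypot(P[:,:,0]-611,P[:,:,1]-17)
m=(r<40)&(P[:,:,2]>108)&(P[:,:,2]<124)&(h[:,:,1]>75);q=P[m];print("ring top",len(q),np.median(q[:,2]).round(1))
ct=sorted(cv2.findContours(m.astype(np.uint8),cv2.RETR_CCOMP,cv2.CHAIN_APPROX_NONE)[0],key=cv2.contourArea)[::-1][:2]
print([circ(plane(c,k.reshape(-1,2),116)[:,:2]) for k in ct])
s=P[(r<36)&(P[:,:,2]>90)&(P[:,:,2]<112)&(h[:,:,1]>75)&((P[:,:,0]-611)*(ray(c,[[0,0]])[0][0]-611)+(P[:,:,1]-17)*(ray(c,[[0,0]])[0][1]-17)>2000)];print("side",len(s),circ(s[:,:2],32.) if len(s)>5 else 0)
E
```

```text
time: 13.37
tool_pos: [538.8, 200.3, 151.3]
orientation: [0.0, 0.639, 0.769, -0.0]
force: [1.2, -0.6, 0.1]
finger_gap: 94.1
ring top 365 116.1
[(array([614. ,  18.2,  30.9]), np.float64(0.92)), (array([613.1,  17.6,  20.1]), np.float64(0.72))]
side 75 (array([610.7,  16. ]), np.float64(1.26))
```

View pics/z11.png

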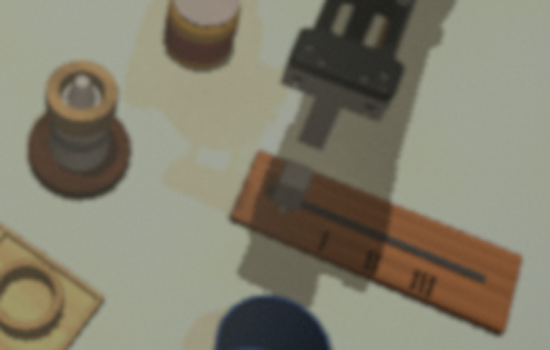

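The ring sits flat with its top at 116.1 and its side fit at (610.7,16.0), right on the cone's axis. The marker is at z11 (290,185), with the bars in order 1, 2, 3. Now descend around the marker.

```bash
python3 -m creep '[[[0,0,1],[0,0,0],94],[[0,0,2],[0,0,0],94],[[0,0,3],[0,0,0],94],[[0,0,3.8],[0,0,0],94],[[0,0,4.4],[0,0,0],94],[[0,0,4.8],[0,0,0],94],[[0,0,5.1],[0,0,0],94],[[0,0,5.3],[0,0,0],94],[[0,0,5.35],[0,0,0],94],[[0,0,5.35],[0,0,0],94]]'
python3 - <<'E'
from m import *
from bench import readout
c=grab("scene","s12");o=readout.get_obs();print(o["tool_pos"],o["force"])
cv2.imwrite("pics/z12.png",np.hstack([cv2.resize(c["img"][190:310,300:460,::-1],(640,480),interpolation=cv2.INTER_CUBIC)]))
E
```

```text
time: 14.3
tool_pos: [539.0, 200.7, -8.9]
orientation: [0.0, 0.639, 0.769, 0.0]
force: [-0.0, -0.1, 0.9]
finger_gap: 94.0
[539.08775969 200.87435938  -8.59211587] [-0.72025052  0.17574998  0.58615138]
```

View pics/z12.png

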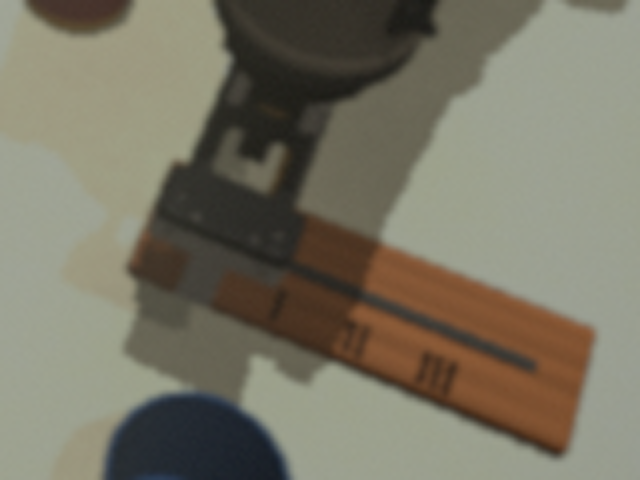

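```bash
python3 -m creep '[[[0,0,0],[0,0,0],15],[[0,0,0],[0,0,0],15],[[0,0,0],[0,0,0],15],[[0,0,0],[0,0,0],15],[[0,0,0],[0,0,0],15],[[0,0,0],[0,0,0],15],[[0,0,0],[0,0,0],15],[[0,0,0],[0,0,0],15],[[0,0,0],[0,0,0],15],[[0,0,0],[0,0,0],15]]' 15
python3 - <<'E'
from bench import readout
o=readout.get_obs();print(o["tool_pos"],o["force"],o["finger_gap"])
E
```

```text
time: 15.18
tool_pos: [538.6, 200.8, -9.2]
orientation: [-0.0, 0.639, 0.769, -0.0]
force: [-0.3, 1.1, -0.4]
finger_gap: 30.7
[538.59113811 200.80347564  -9.24943217] [-0.28493593  1.14817308 -0.43323788] 30.73962854552025
```

```bash
python3 -m creep '[[[0,0,0],[0,0,0],15],[[0,0,0],[0,0,0],15],[[0,0,0],[0,0,0],15],[[0,0,0],[0,0,0],15]]' 15
```

```text
time: 15.52
tool_pos: [539.7, 201.0, -9.1]
orientation: [0.001, 0.639, 0.769, 0.001]
force: [5.4, 1.0, -3.8]
finger_gap: 26.2
```

Gap 26.2, so the marker is gripped. Sliding 94 mm along the board.

```bash
python3 -m creep '[[[0.1,0,0],[0,0,0],15],[[0.3,0,0],[0,0,0],15],[[0.6,0,0],[0,0,0],15],[[0.9,0,0],[0,0,0],15],[[1.2,0,0],[0,0,0],15],[[1.5,0,0],[0,0,0],15],[[1.8,0,0],[0,0,0],15],[[2.1,0,0],[0,0,0],15],[[2.4,0,0],[0,0,0],15],[[2.6,0,0],[0,0,0],15],[[2.8,0,0],[0,0,0],15],[[2.95,0,0],[0,0,0],15],[[3.05,0,0],[0,0,0],15],[[3.13,0,0],[0,0,0],15],[[3.13,0,0],[0,0,0],15],[[3.13,0,0],[0,0,0],15]]'
python3 - <<'E'
from m import *
from bench import readout
c=grab("scene","s13");o=readout.get_obs();print(o["tool_pos"],o["force"])
cv2.imwrite("pics/z13.png",np.hstack([cv2.resize(c["img"][190:310,300:460,::-1],(640,480),interpolation=cv2.INTER_CUBIC)]))
E
```

```text
time: 16.85
tool_pos: [522.0, 293.8, -9.1]
orientation: [0.0, 0.639, 0.769, 0.001]
force: [4.5, 2.9, -3.7]
finger_gap: 26.1
[521.98324503 293.77110791  -9.08518822] [ 5.08647591  1.73663468 -2.58619372]
```

View pics/z13.png

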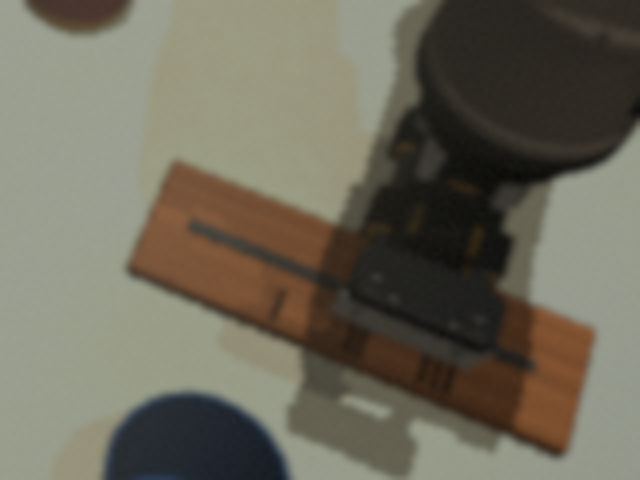

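The move measured 94.5 mm. Now releasing, rising and stepping back to look.

```bash
python3 -m creep '[[[0,0,0],[0,0,0],50],[[0,0,0],[0,0,0],94],[[0,0,0],[0,0,0],94],[[0,0,0],[0,0,0],94],[[0,0,0],[0,0,0],94],[[0,0,0],[0,0,0],94],[[0,0,0],[0,0,0],94],[[0,0,-1],[0,0,0],94],[[0,0,-2],[0,0,0],94],[[0,0,-3.3],[0,0,0],94],[[0,0,-4.6],[0,0,0],94],[[0,0,-5.5],[0,0,0],94],[[0,0,-5.5],[0,0,0],94],[[1.3,-1.3,-5.5],[0,0,0],94],[[2.6,-2,-5.5],[0,0,0],94],[[3.9,-2,-5.5],[0,0,0],94],[[5,-2,-5.5],[0,0,0],94],[[5.5,-2,-5.5],[0,0,0],94],[[5.5,-2,-5.5],[0,0,0],94],[[5.5,-2,-5.5],[0,0,0],94]]'
python3 - <<'E'
from m import *
from bench import readout
o=readout.get_obs();print(o["tool_pos"],o["force"],o["joint_vel"].round(3))
u=np.array([-0.186,0.983])
for n in("scene","top"):
    c=grab(n,n+"14");P=cloud(c);a=load(n+"0");A=cloud(a)
    def mk(Q):
        m=(Q[:,:,2]>55)&(Q[:,:,2]<64)&(Q[:,:,0]>490)&(Q[:,:,0]<570)&(Q[:,:,1]>170)&(Q[:,:,1]<345);k,l,st,_=cv2.connectedComponentsWithStats(m.astype(np.uint8));q=Q[l==1+np.argmax(st[1:,4])];return len(q),(np.array(cv2.minAreaRect(q[:,:2].astype(np.float32))[0]))
    n1,p1=mk(P);n0,p0=mk(A);print(n,n1,p1.round(1),n0,p0.round(1),"moved",((p1-p0)@u).round(1))
    for k,cc in(("L",(762,72)),("R",(759,-40))):
        f=lambda Q:np.mean(Q[(np.hypot(Q[:,:,0]-cc[0],Q[:,:,1]-cc[1])<45)&(Q[:,:,2]>30)&(Q[:,:,2]<40)],axis=0).round(1)
        print(k,f(A),f(P))
E
```

```text
time: 18.57
tool_pos: [431.8, 444.9, 155.1]
orientation: [0.0, 0.639, 0.77, -0.001]
force: [-0.2, -1.3, 0.2]
finger_gap: 94.3
[431.77598409 444.92224949 155.0786105 ] [-0.23748562 -1.30876567  0.24140914] [ 0.025 -0.02   0.028  0.023  0.007  0.001  0.005]
scene 135 [520.4 294.3] 125 [539.8 201.9] moved 94.5
L [764.4  71.5  34.7] [764.6  71.9  34.9]
R [761.1 -39.7  35.1] [761.1 -39.9  35. ]
top 94 [517.6 294.3] 103 [536.  200.7] moved 95.5
L [761.4  71.9  34.9] [760.9  72.   35. ]
R [758.  -40.6  35. ] [757.8 -40.3  35.2]
```

View pics/scene14.png

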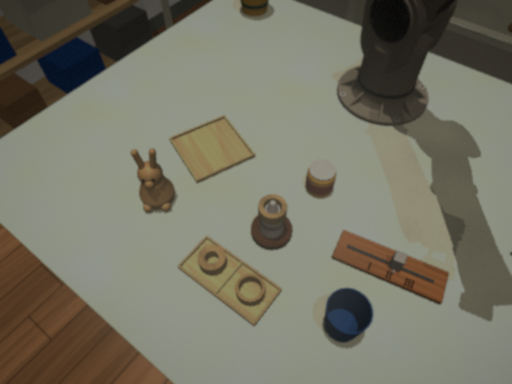

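View pics/top14.png

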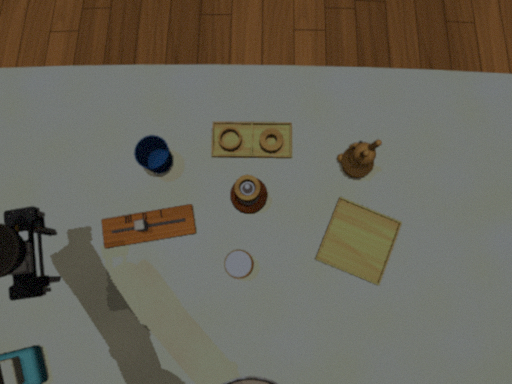

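In both views the ring is on the cone, at scene (272,208) and top (249,190), the tray is empty and the marker stands by the two-bar group. One last numeric check is the bars' position against the marker along the slot.

```bash
python3 - <<'E'
from m import *
u=np.array([-0.186,0.983])
a=load("top0");b=load("scene0")
for c,pts in((a,[(160.5,214),(144.6,216.7),(128,218)]),(b,[(325+(523-390)*130/390,225+(438-290)*80/290),(325+(581-390)*130/390,225+(470-290)*80/290),(325+(643-390)*130/390,225+(501-290)*80/290)])):
    p=plane(c,pts,14)[:,:2]; print(p.round(0).tolist(),"along from parked marker",((p-[538,201])@u).round(1))
c=load("top14");P=cloud(c);h=cv2.cvtColor(c["img"],cv2.COLOR_RGB2HSV)
m=(np.hypot(P[:,:,0]-611,P[:,:,1]-17)<42)&(P[:,:,2]>110)&(P[:,:,2]<122)&(h[:,:,1]>75);print(m.sum(),np.median(P[m][:,2]))
k=max(cv2.findContours(m.astype(np.uint8),cv2.RETR_EXTERNAL,cv2.CHAIN_APPROX_NONE)[0],key=cv2.contourArea);print(circ(plane(c,k.reshape(-1,2),116)[:,:2]))
E
```

```text
[[553.0, 250.0], [545.0, 293.0], [540.0, 338.0]] along from parked marker [ 45.7  89.2 134.3]
[[555.0, 249.0], [548.0, 294.0], [539.0, 339.0]] along from parked marker [ 44.2  89.1 135.3]
318 116.28816743005723
(array([608.9,  17.5,  30.5]), np.float64(0.62))
```

The bars lie 89 mm from the parked position and the marker moved 95 mm, so it is about 5-6 mm past the mark's centre. That is inside the 12 mm limit, and both views agree. Handing in.

```bash
python3 -c "
from bench import env
print(env.sign_off())"
```

```text
the job is handed in; nothing more can be done
None
```

The square tray's ring is on step 2 of the cone and the marker stands at the two-bar mark. I handed the job in at about 18.7 s; the hand-in reports no verdict.

**Ring:** Its bore measured about 41 mm, against 51 and 32 mm for the stock rings, so I took it as the 40 mm ring. I lowered it while holding it until it stopped on step 2, with 14 N upward and its underside at about 86 mm. After release its top was at 116 mm, as it should be. Its axis agreed with the cone's to within about 1 mm, comparing each camera view with itself.

**Marker:** It slid 94.5 mm by the arm, 94.5–95.5 mm by the cameras. The two bars lie only about 89 mm from where it was parked, so it probably started 5–6 mm along and now stands about 5–6 mm past the centre of mark 2. I left it there because the limit is 12 mm.

**Other things:** The stock rings measured within 1 mm of their starts. The toys and the tin look unmoved in the last pictures; I did not measure them. The gripper was open and clear of everything.

**Disagreement:** The reported tool height did not match the cameras: the fingers end about 38 mm above the reported TCP. A trial close above the ring, which shut to 58 mm without touching it, confirmed the cameras, and I used that offset for the rest of the job. The two cameras also differ by 2–4 mm in x.

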